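# Load a dishwasher tablet through the dispenser's guide channel

### The job

Take the wooden push stick by its upright handle and use its tip to push the dishwasher tablet from the dispenser's open tray into the narrow guide channel and on through it, until it is fully home against the stop at the far end and the red flag stays pushed back; there press it firmly with the stick for about half a second, at about 15 newtons (10 is too little to bed it in, and above 20 the tablet crumbles). Keep the gripper itself off the tablet; then draw the stick out, lay it gently flat on the worktop clear of the dispenser, let go, and leave the mug, the jar and the green tub where they are.

Things in the scene. Friction and masses are not known exactly. Their poses are not given: they have to be found in the camera images.
- dispenser: Low grey and white dispenser fixed on the worktop, 245 x 86 mm. Origin: on the worktop under the centre of the channel's mouth; x = feed direction, tray to channel, z up. Floor 8 mm above the worktop, x = -85 to +160 mm. Open tray at x = -85 to 0, open at its rear edge; side walls 18 mm high, 60 mm apart, tapering to the mouth from x = -45 mm.
- mouth (a point): Centre of the channel's mouth on its floor, 8 mm above the worktop; axes as the dispenser's. The channel runs along x from here: 31 mm wide, centred on y = 0, 24 mm high under a slotted clear roof whose top is 36 mm above the worktop.
- stop_range (a point): Middle of the range, on the channel's floor, 120 mm past the mouth, in which the sliding end stop is set (it stays fixed during the job). The face of the stop's rubber buffer (about 4 N per mm) lies anywhere from 98 to 142 mm past the mouth, differently each time and not measured: find it by feel. The stop carries the red plunger and a blue sprung brake shoe.
- plunger (a joint): Red plunger of the stop, with a red flag above the roof's slot; on a light spring (about 1 N). In m: 0 = out, 8 mm proud of the buffer; grows along the feed; 0.008 = tablet just at the buffer, up to 0.012 with the buffer squeezed. Ahead of it the blue brake shoe, ramped, 12 to 51 mm before the buffer, 5 mm in from the channel's +y wall, takes up to about 8 N to push past, and holds the tablet.
- tablet: Pressed dishwasher tablet, white with a blue top and a red dot, 40 mm long (x) x 28 mm wide (y) x 18 mm high, 25 g. Origin: centre of its underside. It starts lying in the tray, a little askew, its long side roughly along the feed.
- stick: Wooden push stick, 130 g, lying on the worktop: a bar 14 mm wide and 14 mm high, from x = -15 to +200 mm; on it at x = 0 an upright handle, 24 x 24 mm square, its top 70 mm above the stick's underside; under the handle a foot 40 mm (x) x 44 mm (y) x 8 mm high. Origin: centre of the foot's underside, under the handle; x points along the bar to the tip, z up.
- stick_tip (a point): Centre of the flat pushing end of the stick's bar: 200 mm along x from the stick's origin and 7 mm above its underside. Axes as the stick's.
- mug: White mug, 76 mm across, 90 mm high, handle on its +y side. Origin: centre of its underside. Bystander.
- tub: Open green plastic tub, 70 x 90 mm, 60 mm high. Origin: centre of its underside. Bystander.
- jar: Amber jar with a dark lid, 48 mm across, 90 mm high. Origin: centre of its underside. Bystander.
Mind the look-alikes: they are no part of the job. There is more than one size of the stick; the job needs the smallest.

How it is judged:
By the outcome, as a careful person would: the job done as asked, in the order asked, and still so for the second after the job is handed in, with the robot touching nothing.
It also fails if it takes over 72 s, if anything falls off the work surface, if the arm or the gripper's body presses on something with over 40 N, if the wrist force passes 120 N, or if a joint passes its speed limit or range.

### The arm

A 6-joint arm with a two-finger parallel gripper is mounted at the origin on the work surface. World frame = base frame: x ahead of the robot, y to its left, z up, the work surface at z = 0. Lengths are in m, angles in rad, forces in N, time in s.
With the tool pointing down it reaches from about 0.35 to 0.975 m from the base axis. Payload 4.9 kg.
Tool frame: the origin (TCP) lies on the centre line of the jaws, within the pads' length; the fingertips stand 14 mm ahead of it and the grasp point (between the pads) lies 5 mm behind it (manip.nose_length is the distance from the TCP to the fingertips, in m); z points along the fingers, y is the line along which they close (so a half turn about z gives the same grasp; the last joint's range is limited). The gripper opens to 85 mm and grips with 20 to 120 N. Pads are 22 mm wide; open, the fingers measure 114 mm over their backs; the gripper's body (76 mm by 85 mm) begins 54 mm behind the grasp point. The pads swing forward as they close: fully open they stand 13 mm farther back than shut.
Start: joints at [-1.456, 0.053, 1.613, -0, 1.476, -0.119], TCP at [0.145, -0.608, 0.245] pointing down, gripper open.
Joint ranges: [-3.01, 3.01], [-1.01, 2.22], [0.06, 2.58], [-1.02, 4.17], [0.09, 2.62], [-3.14, 3.14]. Speed limits (rad/s): [2.57, 2.57, 3.14, 3.14, 3.14, 3.14].

### API

Orientations are given as a unit quaternion [w, x, y, z].
In Python, from plant import manip, imaging gives the robot as it stands.
- The arm moves only by the tool play_rows, never from a script. Its argument "commands" is a list of rows, each a list of 6 numbers: the shift along the tool's x, y, z in mm, then the turn, a rotation vector about the tool's x, y, z in degrees. A call has 1 to 5 rows; each row shifts and turns the commanded pose from where the row before left it, along the tool's axes as they then stand; what a row does not reach is not made up. A row lasts 1/12 s, in which the tool goes at most 41.7 mm and 7.16 degrees, less where a joint would pass 70% of its speed; a pose out of reach is approached as far as the arm can. A call is refused whole if a number of a shift passes 41.7 or a number of a turn 7.16, either way. A call with a gripper value outside its range is refused whole. "hand" is the finger opening in mm, from 0 to 85.4, set as the call begins (left out, the last holds). The fingers move at their own pace and stop on an object; the grip force is fixed at half the most. Time passes only in rows, so rows that do not move let the fingers close. It gives the time, the measured TCP pose, the force, the opening and the grip force at its end, in the units of the state.
- manip.state(): the state, without advancing time (a new reading comes with each control period).
- imaging.grab_frame(name): name is "scene" or "top"; returns a dict with "image" (400x640x3 uint8, red, green, blue), "fx", "fy", "cx", "cy" (pixels), "R" (3x3) and "t" (3): a world point X has camera coordinates R X + t. Camera axes: x right, y down, z forward; pixel columns grow to the right and rows downward; lengths in m; the calibration is good to about 2 mm. A picture is of the moment at which its call begins. There is no depth.
- manip.job_done(): hands the job in; it is judged then, once.
The state is a dict: "time": time; "joint_pos": joint angles; "joint_vel": joint speeds; "joint_efforts": joint torques, N m; "tool_pos": TCP position; "tool_rot": TCP orientation; "contact_force": force on the tool from outside, world axes, zero at the start; "ft_torque": the same for the moment, N m; "gripper_width": opening from 0.0 (shut) to 1.0 (fully open); "grasp_force": force on a finger pad.
Only numpy, scipy, OpenCV 4.12 (cv2) and the standard library are available. Lean on these libraries where they do the work, as an engineer would, in place of code of your own. Each camera call takes 0.05 s, during which the arm holds its last target. There are 200 camera calls.

## Working session

There is one attempt and no reset: what is moved stays moved. The work goes in short steps, Python scripts to look and compute and a tool call to move; the robot and the scene stay as the last step left them, time stands still between calls to the robot, and variables do not carry over. Pictures are saved under pics/ and viewed, at most 10 in all, crops included, and the job is handed in when it is done.

Besides the shell and the picture viewer there is one more tool, called in YAML: its name, and indented under it one key for each argument. play_rows: Moves the arm, as the interface text tells. Its arguments: {"type":"object","properties":{"commands":{"type":"array","items":{"type":"array","items":{"type":"number"}}},"hand":{"type":"number"}},"required":["commands"]}

```bash
mkdir -p pics
cat > h.py <<'E'
import numpy as np, cv2
from plant import manip, imaging
def grab(n,f):
    d=imaging.grab_frame(n); cv2.imwrite('pics/'+f,d['image'][:,:,::-1]); np.savez('pics/'+n,**d); return d
def load(n): return np.load('pics/'+n+'.npz')
def ray(d,u,v,z):
    R=np.array(d['R']);t=np.array(d['t']);c=-R.T@t
    r=R.T@np.array([(u-d['cx'])/d['fx'],(v-d['cy'])/d['fy'],1]); return c+r*(z-c[2])/r[2]
def proj(d,X):
    p=np.array(d['R'])@np.array(X)+d['t']; return p[0]/p[2]*d['fx']+d['cx'],p[1]/p[2]*d['fy']+d['cy']
E
python3 - <<'E'
from h import *
for n in('scene','top'):
    d=grab(n,n+'0.png'); print(n,d['fx'],d['cx'],d['cy'],-np.array(d['R']).T@d['t'],np.round(d['R'],2).tolist())
s=manip.state(); print(s['tool_pos'],s['tool_rot'],s['contact_force'],manip.nose_length)
E
```

```text
scene 478.4058356570368 322.9997543293913 200.51031816497812 [1.29219929 0.37909554 0.76578555] [[-0.63, 0.77, 0.01], [0.49, 0.41, -0.77], [-0.6, -0.48, -0.64]]
top 409.3307887984303 314.60517853820255 198.34167485007197 [ 0.35561053 -0.16920519  1.11690908] [[-0.01, -1.0, 0.01], [-0.98, 0.01, -0.19], [0.19, -0.02, -0.98]]
[ 0.14471979 -0.60745888  0.24415108] [-9.44286828e-04  9.93173261e-01  1.16644683e-01  2.17552133e-06] [ 0.16048803  0.19842214 -0.60932553] 0.014
```

View pics/top0.png

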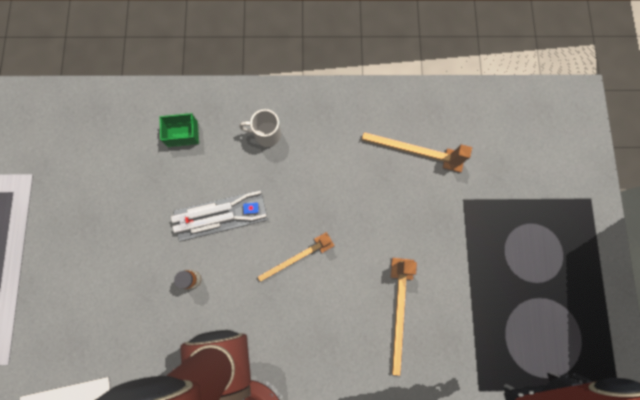

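View pics/scene0.png

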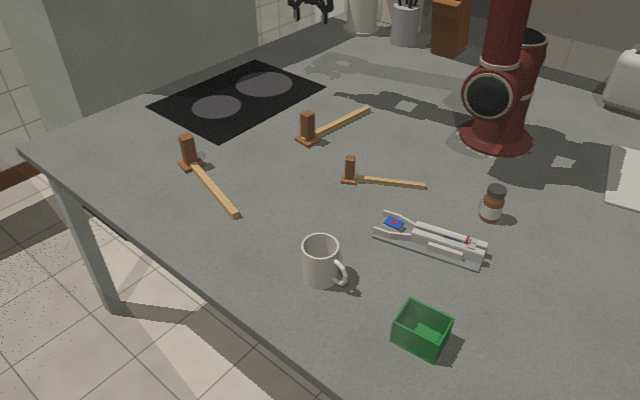

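Top view: three sticks, with handles at about (458,157), (403,268) and (324,242). The one at (324,242), tip at (261,278), is visibly the smallest. The dispenser runs from its tray at (262,205) to its far end at (173,225), with the tablet at (250,209). Next is a close crop.

Run:
```python
from h import *
d=load('top');s=load('scene')
im=cv2.imread('pics/top0.png')[180:290,160:350]
cv2.imwrite('pics/c.png',cv2.resize(im,None,fx=4.2,fy=4.2,interpolation=cv2.INTER_CUBIC))
im=cv2.imread('pics/scene0.png')[145:275,335:500]
cv2.imwrite('pics/c2.png',cv2.resize(im,None,fx=4.6,fy=4.6,interpolation=cv2.INTER_CUBIC))
for a in [(458,157,365,136),(403,268,397,374),(324,242,261,278)]:
    p=ray(d,*a[:2],.01);q=ray(d,*a[2:],.01);print(p,q,np.linalg.norm(p-q))
```

```text
[ 0.68955764 -0.59446984  0.01      ] [ 0.75337628 -0.33314091  0.01      ] 0.2690086058003949
[ 0.38180949 -0.42218086  0.01      ] [ 0.11568639 -0.39282656  0.01      ] 0.2677371427802317
[ 0.45323287 -0.21179448  0.01      ] [ 0.35959284 -0.04335316  0.01      ] 0.19271982538301846
```

View pics/c.png

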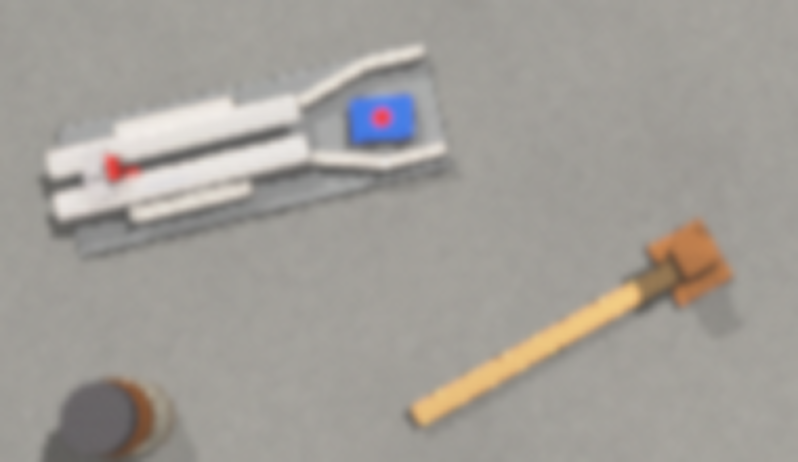

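View pics/c2.png

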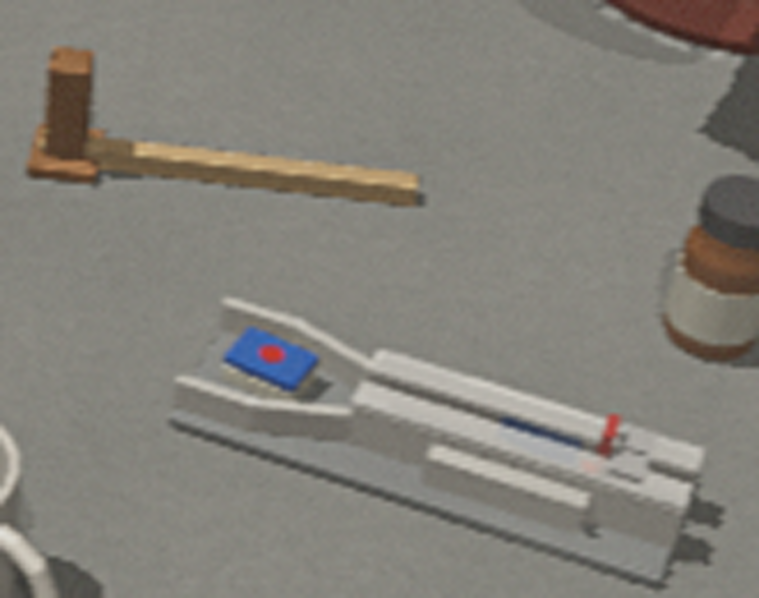

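The crops confirm the small stick: handle top at about top px (326,239), tip at (258,277). The tablet is in the tray at about (251,208). Now I'll fit the poses from both views.

```bash
cat > fit.py <<'E'
from h import *
from scipy.optimize import least_squares
T=lambda u,v:('top',160+u/4.2,180+v/4.2)
S=lambda u,v:('scene',335+u/4.6,145+v/4.6)
D={n:load(n) for n in('top','scene')}
def W(p,X): c,s=np.cos(p[2]),np.sin(p[2]); return np.array([p[0]+c*X[0]-s*X[1],p[1]+s*X[0]+c*X[1],X[2]])
def fit(obs,p0):
    f=lambda p:np.concatenate([np.subtract(proj(D[o[0]],W(p,X)),o[1:]) for o,X in obs])
    r=least_squares(f,p0,loss='soft_l1'); print(np.round(r.x,4),np.degrees(r.x[2]),np.round(r.fun,1).tolist()); return r.x
if __name__=='__main__':
    fit([(T(697,248),(0,0,.07)),(T(412,408),(.2,0,.014)),(S(71,56),(0,0,.07)),(S(419,182),(.2,0,.012))],[.45,-.21,2.08])
    d=fit([(T(301,125),(0,0,.036)),(T(51,186),(.16,0,.036)),(T(434,98),(-.085,0,.026)),(T(455,172),(-.085,.043,0)),(T(82,255),(.16,.043,0)),
     (S(665,585),(.16,-.043,0)),(S(172,420),(-.085,-.043,0)),(S(365,378),(0,0,.036)),(S(692,467),(.16,0,.036))],[.52,-.05,1.75])
    t=fit([(T(382,118),(0,0,.026)),(S(271,354),(0,0,.026)),(T(349,99),(.02,-.014,.026)),(T(412,94),(-.02,-.014,.026)),(T(416,137),(-.02,.014,.026)),(T(353,143),(.02,.014,.026)),
     (S(248,327),(-.02,.014,.026)),(S(319,356),(.02,.014,.026)),(S(294,387),(.02,-.014,.026)),(S(224,357),(-.02,-.014,.026))],[.52,-.05,1.65])
    c,s=np.cos(d[2]),np.sin(d[2]);print('tab in disp',np.array([[c,s],[-s,c]])@(t[:2]-d[:2]))
E
python3 fit.py
python3 - <<'E'
from h import *
from scipy.spatial.transform import Rotation as R
q=manip.state()['tool_rot'];print(R.from_quat(np.r_[q[1:],q[0]]).as_matrix().round(3))
E
```

```text
[ 0.4541 -0.2114  2.0576] 117.89304551975195 [-1.2, 0.5, -0.6, 0.5, -1.1, -0.1, -1.5, 0.3]
[0.5373 0.0356 1.8049] 103.41334632819188 [-0.4, 0.7, -0.4, 0.5, -0.5, 0.3, -1.1, -0.7, -0.6, 1.1, -2.1, -0.0, -1.7, 0.4, -0.5, -2.1, -0.2, 0.9]
[ 0.5456 -0.0124  1.6638] 95.33056208437398 [-1.1, -0.2, -0.4, -0.8, -1.1, -0.0, -1.3, -0.3, -1.4, -0.4, -1.3, -0.3, -0.2, -1.5, -0.4, -1.3, -0.5, -1.3, -0.7, -1.4]
tab in disp [-0.04854043  0.00304984]
[[ 0.973  0.232 -0.   ]
 [ 0.232 -0.973  0.002]
 [ 0.    -0.002 -1.   ]]
```

play_rows:
  commands:
    - [26,-21,0,0,0,0]
    - [26,-21,0,0,0,0]
    - [26,-21,0,0,0,0]
    - [26,-21,0,0,0,0]
    - [26,-21,0,0,0,0]
  hand: 85

```text
time: 0.52
tool_pos: [0.2475, -0.4741, 0.2446]
tool_rot: [-0.001, 0.993, 0.116, -0.0]
contact_force: [0.8, 0.3, -0.2]
gripper_width: 0.998
grasp_force: 0.0
```

play_rows:
  commands:
    - [26,-21,0,0,0,0]
    - [26,-21,0,0,0,0]
    - [26,-21,0,0,0,0]
    - [26,-21,0,0,0,0]
    - [26,-21,0,0,0,0]

```text
time: 0.93
tool_pos: [0.3496, -0.3418, 0.2448]
tool_rot: [-0.0, 0.993, 0.116, -0.0]
contact_force: [0.3, 0.4, 0.7]
gripper_width: 0.997
grasp_force: 0.0
```

play_rows:
  commands:
    - [26,-21,0,0,0,0]
    - [26,-21,0,0,0,0]
    - [26,-21,0,0,0,0]
    - [26,-21,0,0,0,0]
    - [28,-20,0,0,0,0]

```text
time: 1.35
tool_pos: [0.4538, -0.21, 0.2449]
tool_rot: [-0.0, 0.993, 0.117, -0.0]
contact_force: [1.1, -1.1, -0.0]
gripper_width: 0.996
grasp_force: 0.0
```

play_rows:
  commands:
    - [0,0,20,0,0,-5]
    - [0,0,30,0,0,-5]
    - [0,0,30,0,0,-4.5]
    - [0,0,0,0,0,0]
    - [0,0,0,0,0,0]

```text
time: 1.77
tool_pos: [0.452, -0.2108, 0.1633]
tool_rot: [-0.002, 0.971, 0.24, -0.002]
contact_force: [-0.7, -1.4, 0.6]
gripper_width: 0.993
grasp_force: 0.0
```

```bash
cat > st.py <<'E'
from h import *
from scipy.spatial.transform import Rotation as R
def st(g=None):
    s=manip.state();q=s['tool_rot'];M=R.from_quat(np.r_[q[1:],q[0]]).as_matrix()
    print('t',s['time'],'pos',np.round(s['tool_pos'],4),'yaw',np.degrees(np.arctan2(-M[1,1],-M[0,1])).round(2),'z',M[:,2].round(3),'F',np.round(s['contact_force'],2),'w',s['gripper_width'],s['grasp_force'])
    if g is not None: print('move mm',(M.T@(np.array(g)-s['tool_pos'])*1e3).round(1))
    return s,M
E
python3 -c "
from st import *
st([.454,-.211,.033])"
```

```text
t 1.7667 pos [ 0.452  -0.2108  0.1633] yaw 117.79 z [-0.004  0.003 -1.   ] F [-0.65 -1.37  0.58] w 0.9926518725215026 0.0
move mm [  1.9   1.7 130.3]
```

play_rows:
  commands:
    - [2,1,30,0,0,0]
    - [0,0,30,0,0,0]
    - [0,0,30,0,0,0]
    - [0,0,20,0,0,0]
    - [0,0,10,0,0,0]

```text
time: 2.18
tool_pos: [0.4553, -0.2118, 0.0446]
tool_rot: [-0.0, 0.971, 0.24, -0.0]
contact_force: [-0.3, 0.7, 0.1]
gripper_width: 0.997
grasp_force: 0.0
```

play_rows:
  commands:
    - [0,0,6,0,0,0]
    - [0,0,4,0,0,0]
    - [0,0,0,0,0,0]

```text
time: 2.43
tool_pos: [0.4565, -0.2124, 0.0365]
tool_rot: [0.001, 0.971, 0.241, 0.001]
contact_force: [-0.3, -0.0, -0.1]
gripper_width: 0.996
grasp_force: 0.0
```

```bash
python3 -c "
from st import *
st([.454,-.211,.033])
d=grab('top','t1.png');s=grab('scene','s1.png')
a=cv2.resize(cv2.imread('pics/t1.png')[200:290,240:365],None,fx=4,fy=4,interpolation=2)
b=cv2.resize(cv2.imread('pics/s1.png')[100:210,310:435],(500,440),interpolation=2)
cv2.imwrite('pics/g1.png',np.vstack([a[:,:500],b])[:,:,:][:600] if 0 else cv2.resize(np.hstack([cv2.resize(a,(400,288)),cv2.resize(b,(400,352))[:288]]),(800,576)))
"
```

```text
t 2.4333 pos [ 0.4565 -0.2124  0.0365] yaw 117.86 z [ 0.002 -0.001 -1.   ] F [-0.25 -0.04 -0.05] w 0.9957005659381053 0.0
move mm [-1.6 -2.4  3.5]
```

View pics/g1.png

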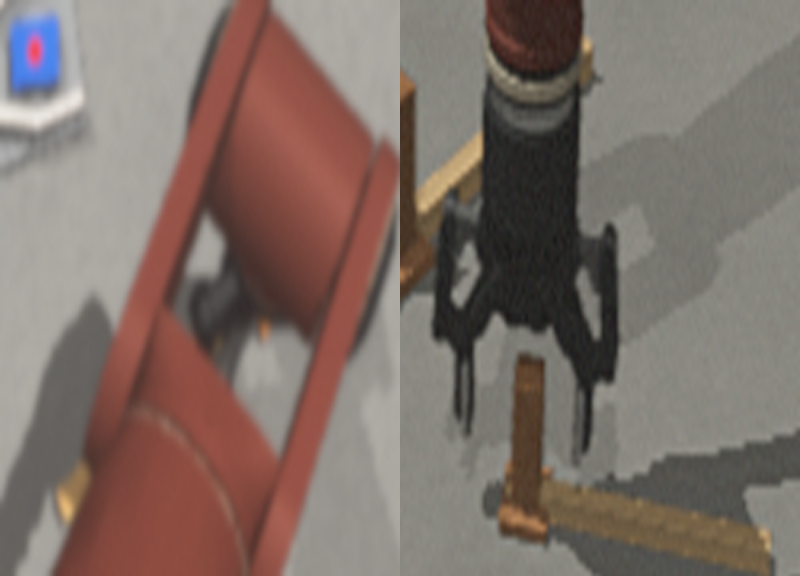

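The scene half shows the handle upright and midway between the open fingers (crop ~ (528,430)), so I'll close the gripper.

play_rows:
  commands:
    - [-1,0,2,0,0,0]
    - [0,0,0,0,0,0]
    - [0,0,0,0,0,0]
    - [0,0,0,0,0,0]
    - [0,0,0,0,0,0]
  hand: 10

```text
time: 2.95
tool_pos: [0.4547, -0.212, 0.0335]
tool_rot: [-0.0, 0.971, 0.241, -0.0]
contact_force: [0.2, 0.4, 0.3]
gripper_width: 0.293
grasp_force: 0.6
```

play_rows:
  commands:
    - [0,0,0,0,0,0]
    - [0,0,0,0,0,0]
    - [0,0,0,0,0,0]
    - [0,0,0,0,0,0]
    - [0,0,0,0,0,0]

```text
time: 3.37
tool_pos: [0.455, -0.2123, 0.0336]
tool_rot: [0.0, 0.971, 0.241, 0.0]
contact_force: [0.5, -1.0, 2.0]
gripper_width: 0.271
grasp_force: 59.5
```

```bash
python3 -c "
from st import *
for i in range(1): st()"
```

```text
t 3.3667 pos [ 0.455  -0.2123  0.0336] yaw 117.89 z [ 0.001 -0.    -1.   ] F [ 0.52 -0.98  1.99] w 0.2709909012975884 59.524197578430176
```

play_rows:
  commands:
    - [0,0,-10,0,0,0]
    - [0,0,-20,0,0,0]
    - [0,0,-20,0,0,4.5]
    - [0,0,-10,0,0,5]
    - [0,0,0,0,0,5]

```text
time: 3.78
tool_pos: [0.4562, -0.2131, 0.0966]
tool_rot: [0.002, 0.993, 0.115, 0.002]
contact_force: [0.5, -0.7, -0.8]
gripper_width: 0.275
grasp_force: 59.2
```

play_rows:
  commands:
    - [20,12,0,0,0,0]
    - [30,18,0,0,0,0]
    - [35,20,0,0,0,0]
    - [32,20,0,0,0,0]
    - [20,13,0,0,0,0]

```text
time: 4.2
tool_pos: [0.6098, -0.2618, 0.0935]
tool_rot: [0.0, 0.993, 0.117, 0.0]
contact_force: [-0.5, 0.4, -0.8]
gripper_width: 0.277
grasp_force: 59.1
```

play_rows:
  commands:
    - [0,0,20,0,0,0]
    - [0,0,15,0,0,0]
    - [0,0,0,0,0,0]
    - [0,0,0,0,0,0]

```text
time: 4.53
tool_pos: [0.6048, -0.2599, 0.0557]
tool_rot: [-0.002, 0.993, 0.117, -0.002]
contact_force: [-0.6, 0.3, -1.5]
gripper_width: 0.274
grasp_force: 59.0
```

```bash
python3 -c "
from st import *
st([.608,-.261,.045])
d=grab('top','t2.png');s=grab('scene','s2.png')
a=cv2.resize(cv2.imread('pics/t2.png')[170:270,200:360],(800,500),interpolation=2)
cv2.imwrite('pics/ct2.png',a)
b=cv2.resize(cv2.imread('pics/s2.png')[130:260,295:455],(736,598),interpolation=2)
cv2.imwrite('pics/cs2.png',b)
"
```

```text
t 4.5333 pos [ 0.6048 -0.2599  0.0557] yaw 103.39 z [-0.005  0.003 -1.   ] F [-0.59  0.3  -1.53] w 0.27359073968627123 58.9885675907135
move mm [ 2.9  1.9 10.7]
```

View pics/ct2.png

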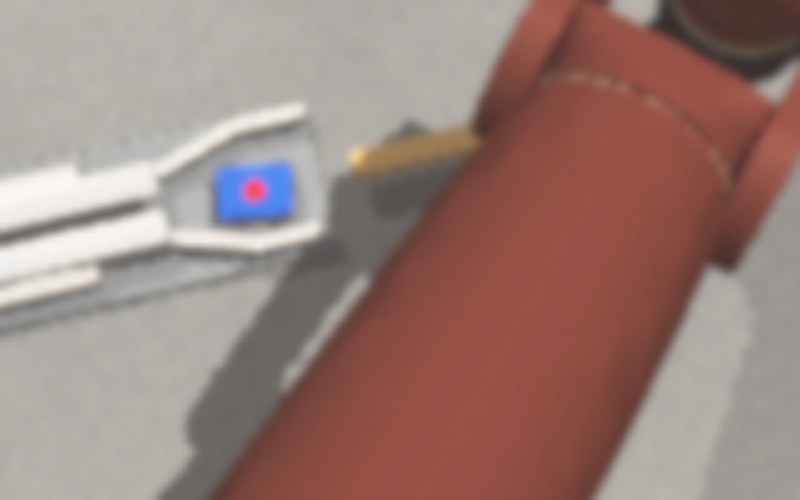

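View pics/cs2.png

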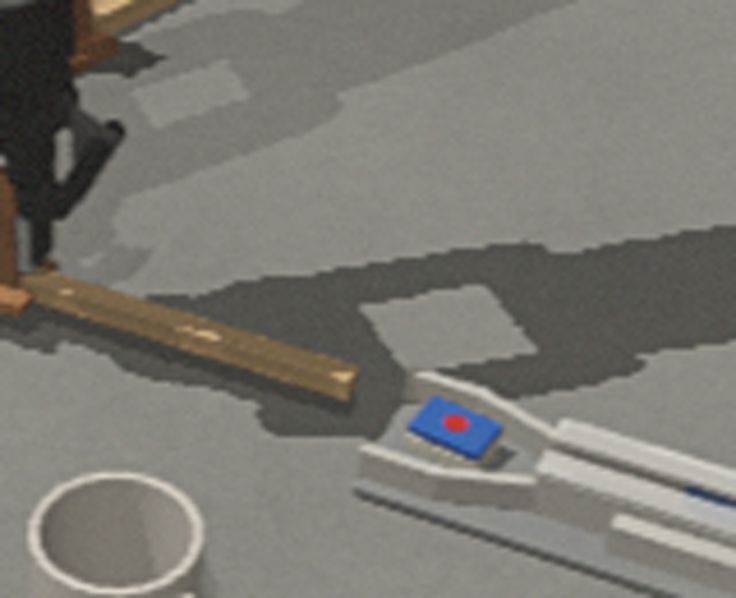

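The tip sits behind the tray at top crop (353,163) and scene crop (343,372), roughly in line. Now I'll compute its pose in the dispenser frame.

Run:
```python
from h import *
D=load('top')
T=lambda u,v,z:ray(D,200+u/5,170+v/5,z)[:2]
zt=.025+.014
tip=T(353,163,zt);b=T(478,139,zt)
v=tip-b;print('stick yaw',np.degrees(np.arctan2(v[1],v[0])))
# dispenser line from this same picture (same calibration bias), tray rear mid & mouth mid
r=T(312,170,.026);m=T(163,205,.036);w=m-r;print('disp yaw',np.degrees(np.arctan2(w[1],w[0])),np.linalg.norm(w))
y=np.radians(103.4);A=np.array([[np.cos(y),np.sin(y)],[-np.sin(y),np.cos(y)]])
o=np.array([.5373,.0356])
for n,p in dict(tip=tip,bar=b,rear=r,mouth=m,tab=T(254,190,.026)).items(): print(n,(A@(p-o)*1e3).round(1))
S=load('scene')
for z in(.03,.035,.04):print(z,(A@(ray(S,295+342/4.6,130+370/4.6,z)[:2]-o)*1e3).round(1))
```

```text
stick yaw 100.64651591786499
disp yaw 104.51388315257074 0.08052615969737732
tip [-106.8    5. ]
bar [-174.7    8.2]
rear [-83.8   0.8]
mouth [-3.3  2.3]
tab [-51.1   4. ]
0.03 [-111.3    9.1]
0.035 [-109.5    3.5]
0.04 [-107.6   -2.1]
```

Run:
```python
from h import *
D=load('top');im=D['image'].astype(int)[170:270,200:360]
r,g,b=im[...,0],im[...,1],im[...,2]
y=np.radians(103.4);A=np.array([[np.cos(y),np.sin(y)],[-np.sin(y),np.cos(y)]]);o=np.array([.5373,.0356])
P=lambda u,v,z:A@(ray(D,200+u,170+v,z)[:2]-o)*1e3
w=np.clip(r-b-30,0,60)*((r-g)<60)*(g-b>15)
pts=[]
for u in range(72,94):
    c=w[20:40,u]; 
    if c.sum()>100: pts.append(P(u,20+(c*np.arange(20)).sum()/c.sum(),.039-.003))
pts=np.array(pts);print(pts[[0,-1]].round(1),np.degrees(np.arctan(np.polyfit(pts[:,0],pts[:,1],1)[0])),len(pts))
# roof strips: bright centroid per column
L=[]
for u in range(2,30):
    c=np.clip(im[25:60,u].min(-1)-190,0,60); L.append(P(u,25+(c*np.arange(35)).sum()/c.sum(),.036))
L=np.array(L);print(L[::9].round(1),np.polyfit(L[:,0],L[:,1],1))
# tablet blue
m=(b-r>60);v,u=np.nonzero(m);print('tab',P(u.mean(),v.mean(),.026),m.sum())
```

```text
[[-110.9    2.3]
 [-168.1    5.2]] -1.3118163698347873 22
[[77.9 -5.4]
 [53.8 -4.6]
 [29.8 -3. ]
 [ 5.6 -2. ]] [-0.02925503 -2.05454042]
tab [-50.49040128   3.19278022] 152
```

play_rows:
  commands:
    - [2,0,6,0,0,0]
    - [0,0,5,0,0,0]
    - [0,0,0,0,0,0]
    - [0,0,0,0,0,0]
    - [0,0,0,0,0,0]

```text
time: 5.05
tool_pos: [0.6092, -0.2607, 0.0474]
tool_rot: [0.0, 0.993, 0.117, 0.0]
contact_force: [0.4, 0.9, -0.5]
gripper_width: 0.272
grasp_force: 59.0
```

```bash
python3 -c "
from st import *
st()
s=grab('scene','s3.png');t=grab('top','t3.png')
b=cv2.resize(cv2.imread('pics/s3.png')[150:250,295:415],(720,600),interpolation=2)
cv2.imwrite('pics/cs3.png',b)
st()
"
```

```text
t 5.05 pos [ 0.6092 -0.2607  0.0474] yaw 103.4 z [ 0. -0. -1.] F [ 0.41  0.86 -0.53] w 0.27238643919997974 59.0162068605423
t 5.15 pos [ 0.6093 -0.2608  0.0476] yaw 103.39 z [ 0. -0. -1.] F [ 0.35  0.59 -0.24] w 0.2718465780775494 59.0166699886322
```

View pics/cs3.png

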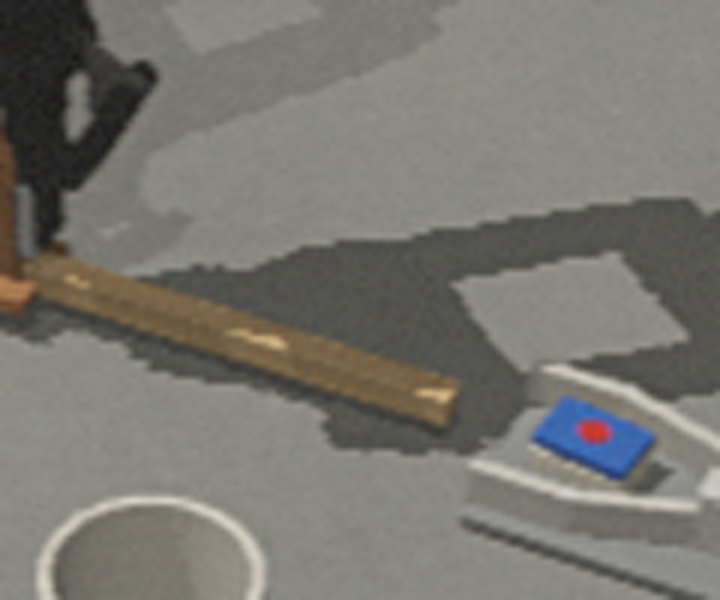

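The stick is level and in line, tip at crop (447,405), just behind the tray opening. I'll lower it a little, then push in.

Run:
```python
from h import *
S=load('scene')
y=np.radians(103.4);A=np.array([[np.cos(y),np.sin(y)],[-np.sin(y),np.cos(y)]]);o=np.array([.5373,.0356])
for z in(.022,.025,.028,.031):print(z,(A@(ray(S,295+445/6,150+384/6,z)[:2]-o)*1e3).round(1))
D=load('top');im=D['image'].astype(int)[170:270,200:360];r,g,b=im[...,0],im[...,1],im[...,2]
w=np.clip(r-b-30,0,60)*((r-g)<60)*(g-b>15)
P=lambda u,v,z:A@(ray(D,200+u,170+v,z)[:2]-o)*1e3
pts=np.array([P(u,20+(w[20:45,u]*np.arange(25)).sum()/w[20:45,u].sum(),.026) for u in range(68,94) if w[20:45,u].sum()>100])
print(pts[[0,-1]].round(1))
```

```text
0.022 [-109.8    5.7]
0.025 [-108.7    2.4]
0.028 [-107.7   -0.9]
0.031 [-106.6   -4.2]
[[-108.4   -2.7]
 [-168.9    0.5]]
```

play_rows:
  commands:
    - [0,0,3,0,0,0]
    - [0,0,0,0,0,0]
    - [0,0,0,0,0,0]

```text
time: 5.4
tool_pos: [0.609, -0.2606, 0.044]
tool_rot: [-0.0, 0.993, 0.117, -0.0]
contact_force: [0.4, 0.3, -1.6]
gripper_width: 0.273
grasp_force: 59.0
```

play_rows:
  commands:
    - [-3,-10,0,0,0,0]
    - [0,-12,0,0,0,0]
    - [0,-8,0,0,0,0]
    - [0,-5,0,0,0,0]
    - [0,-5,0,0,0,0]

```text
time: 5.82
tool_pos: [0.5968, -0.2213, 0.0443]
tool_rot: [0.0, 0.993, 0.117, 0.0]
contact_force: [0.2, -0.2, -0.8]
gripper_width: 0.273
grasp_force: 59.0
```

play_rows:
  commands:
    - [0,-5,0,0,0,0]
    - [0,-5,0,0,0,0]
    - [0,-5,0,0,0,0]
    - [0,0,0,0,0,0]
    - [0,0,0,0,0,0]

```text
time: 6.23
tool_pos: [0.5935, -0.2077, 0.0443]
tool_rot: [0.0, 0.993, 0.117, -0.0]
contact_force: [-0.2, -0.1, -0.4]
gripper_width: 0.272
grasp_force: 59.1
```

```bash
python3 -c "
from st import *
s=grab('scene','s4.png');t=grab('top','t4.png')
a=cv2.resize(cv2.imread('pics/s4.png')[190:270,340:500],(800,400),interpolation=2)
b=cv2.resize(cv2.imread('pics/t4.png')[190:230,170:330],(800,200),interpolation=2)
cv2.imwrite('pics/c4.png',np.vstack([a,b]))
st()
"
```

```text
t 6.3333 pos [ 0.5936 -0.208   0.0443] yaw 103.39 z [ 0. -0. -1.] F [-0.17 -0.14 -1.75] w 0.2767975098339854 59.06732439994812
```

View pics/c4.png

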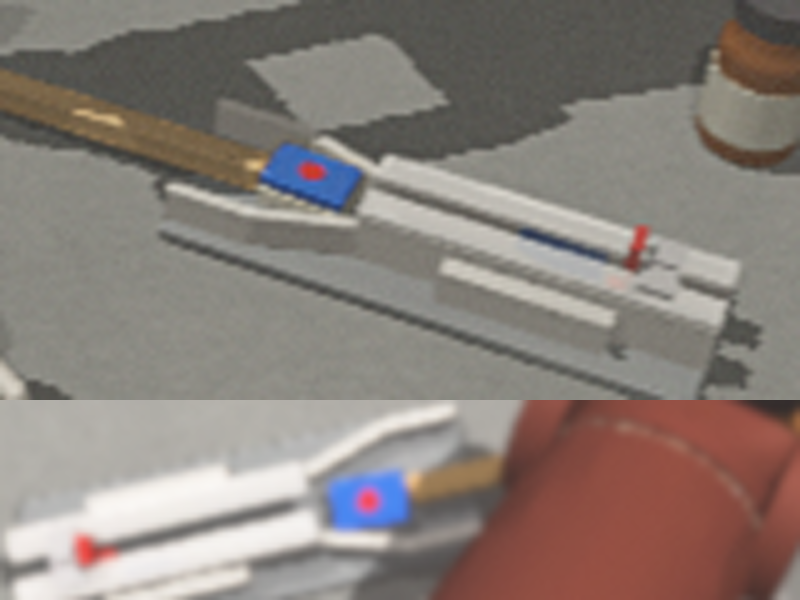

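The tablet (scene crop (310,172)) is at the funnel and nearly aligned, with the tip squarely behind it. The flag is at (637,245). I'll keep pushing.

play_rows:
  commands:
    - [0,-4,0,0,0,0]
    - [0,-4,0,0,0,0]
    - [0,-4,0,0,0,0]
    - [0,-4,0,0,0,0]
    - [0,-4,0,0,0,0]

```text
time: 6.75
tool_pos: [0.5888, -0.1879, 0.0443]
tool_rot: [0.0, 0.993, 0.117, 0.0]
contact_force: [-0.3, -0.7, -1.7]
gripper_width: 0.273
grasp_force: 59.1
```

play_rows:
  commands:
    - [0,-4,0,0,0,0]
    - [0,-4,0,0,0,0]
    - [0,-4,0,0,0,0]
    - [0,-4,0,0,0,0]
    - [0,-4,0,0,0,0]

```text
time: 7.17
tool_pos: [0.5842, -0.1685, 0.0443]
tool_rot: [-0.0, 0.993, 0.117, 0.0]
contact_force: [0.6, 0.4, -1.6]
gripper_width: 0.274
grasp_force: 59.1
```

```bash
python3 -c "
from st import *
s=grab('scene','s5.png');t=grab('top','t5.png')
a=cv2.resize(cv2.imread('pics/s5.png')[190:270,340:500],(800,400),interpolation=2)
b=cv2.resize(cv2.imread('pics/t5.png')[190:230,170:330],(800,200),interpolation=2)
cv2.imwrite('pics/c5.png',np.vstack([a,b]))
st()
"
```

```text
t 7.2667 pos [ 0.584  -0.1682  0.0442] yaw 103.43 z [-0.  0. -1.] F [ 0.97  0.5  -1.53] w 0.274045515544283 59.089075326919556
```

View pics/c5.png

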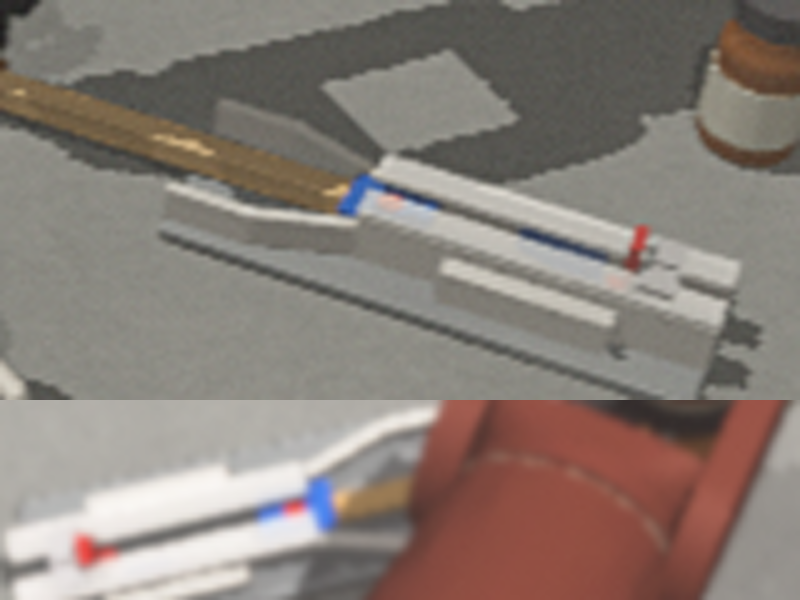

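The tablet is straight in the mouth, with its blue rear edge at crop (350,195) and the flag unmoved at (637,245). I'll go on by feel and track the flag numerically.

play_rows:
  commands:
    - [0,-4,0,0,0,0]
    - [0,-4,0,0,0,0]
    - [0,-4,0,0,0,0]
    - [0,-4,0,0,0,0]
    - [0,-4,0,0,0,0]

```text
time: 7.68
tool_pos: [0.5795, -0.1491, 0.0443]
tool_rot: [-0.0, 0.993, 0.117, -0.0]
contact_force: [0.8, 0.2, -0.6]
gripper_width: 0.269
grasp_force: 59.1
```

play_rows:
  commands:
    - [0,-4,0,0,0,0]
    - [0,-4,0,0,0,0]
    - [0,-4,0,0,0,0]
    - [0,-4,0,0,0,0]
    - [0,-4,0,0,0,0]

```text
time: 8.1
tool_pos: [0.5749, -0.1296, 0.0443]
tool_rot: [0.0, 0.993, 0.117, 0.0]
contact_force: [-0.4, 0.1, -1.3]
gripper_width: 0.275
grasp_force: 59.1
```

```bash
cat > fl.py <<'E'
from st import *
from scipy import ndimage
def flag(f=None):
    s,M=st()
    o=np.array([.5373,.0356]);y=np.radians(103.4);e=np.array([np.cos(y),np.sin(y)])
    p=s['tool_pos'][:2]-o;print('tip x %.1f y %.1f  push %.1f'%(1e3*(p@e)+200,1e3*(p@[-e[1],e[0]]),-(e@s['contact_force'][:2])))
    d=imaging.grab_frame('scene') if f is None else {'image':cv2.imread(f)[:,:,::-1]}
    im=d['image'][225:255,395:500].astype(int)
    w=np.clip(im[...,0]-np.maximum(im[...,1],im[...,2])-50,0,None)
    L,n=ndimage.label(w>0)
    print([(round(395+c[1],2),round(225+c[0],2),int(w[L==i+1].sum())) for i,c in enumerate(ndimage.center_of_mass(w,L,range(1,n+1))) if w[L==i+1].sum()>150])
if __name__=='__main__':
    import sys; flag(*sys.argv[1:])
E
python3 fl.py pics/s5.png; python3 fl.py
```

```text
t 8.1 pos [ 0.5749 -0.1296  0.0443] yaw 103.4 z [ 0. -0. -1.] F [-0.35  0.1  -1.32] w 0.27497008914728027 59.0898334980011
tip x 30.6 y 1.7  push -0.2
[(np.float64(467.46), np.float64(237.33), 566)]
t 8.1 pos [ 0.5749 -0.1296  0.0443] yaw 103.4 z [ 0. -0. -1.] F [-0.35  0.1  -1.32] w 0.27497008914728027 59.0898334980011
tip x 30.6 y 1.7  push -0.2
[(np.float64(467.44), np.float64(237.41), 583)]
```

play_rows:
  commands:
    - [0,-3,0,0,0,0]
    - [0,-3,0,0,0,0]
    - [0,-3,0,0,0,0]
    - [0,-3,0,0,0,0]
    - [0,-3,0,0,0,0]

```text
time: 8.57
tool_pos: [0.5723, -0.1162, 0.045]
tool_rot: [0.001, 0.993, 0.116, 0.001]
contact_force: [1.9, -4.1, -2.3]
gripper_width: 0.268
grasp_force: 59.2
```

play_rows:
  commands:
    - [0,-2,0,0,0,0]
    - [0,-2,0,0,0,0]
    - [0,-2,0,0,0,0]
    - [0,-1,0,0,0,0]
    - [0,0,0,0,0,0]

```text
time: 8.98
tool_pos: [0.57, -0.1084, 0.0444]
tool_rot: [-0.0, 0.993, 0.117, 0.0]
contact_force: [1.3, -2.5, -0.9]
gripper_width: 0.273
grasp_force: 59.3
```

```bash
python3 fl.py
```

```text
t 8.9833 pos [ 0.57   -0.1084  0.0444] yaw 103.39 z [ 0.  0. -1.] F [ 1.27 -2.53 -0.92] w 0.27295506699394045 59.25242006778717
tip x 52.4 y 1.6  push 2.8
[(np.float64(467.44), np.float64(237.39), 582)]
```

play_rows:
  commands:
    - [0,-3,0,0,0,0]
    - [0,-3,0,0,0,0]
    - [0,-3,0,0,0,0]
    - [0,-2,0,0,0,0]
    - [0,0,0,0,0,0]

```text
time: 9.45
tool_pos: [0.567, -0.0971, 0.0442]
tool_rot: [-0.0, 0.993, 0.117, -0.0]
contact_force: [0.3, -1.2, -0.8]
gripper_width: 0.273
grasp_force: 59.2
```

```bash
python3 fl.py
```

```text
t 9.45 pos [ 0.567  -0.0971  0.0442] yaw 103.43 z [-0.001  0.001 -1.   ] F [ 0.27 -1.24 -0.77] w 0.2734755906347681 59.23016309738159
tip x 64.0 y 1.8  push 1.3
[(np.float64(467.44), np.float64(237.29), 600)]
```

play_rows:
  commands:
    - [0,-2,0,0,0,0]
    - [0,-2,0,0,0,0]
    - [0,-2,0,0,0,0]
    - [0,-2,0,0,0,0]
    - [0,-2,0,0,0,0]

```text
time: 9.92
tool_pos: [0.565, -0.0884, 0.0444]
tool_rot: [0.0, 0.993, 0.117, -0.0]
contact_force: [1.3, -5.2, -0.6]
gripper_width: 0.275
grasp_force: 59.3
```

```bash
python3 fl.py
```

```text
t 9.9167 pos [ 0.565  -0.0884  0.0444] yaw 103.42 z [ 0.    -0.001 -1.   ] F [ 1.29 -5.24 -0.6 ] w 0.2754994951545352 59.33010935783386
tip x 73.0 y 1.8  push 5.4
[(np.float64(468.22), np.float64(237.7), 628)]
```

play_rows:
  commands:
    - [0,-1,0,0,0,0]
    - [0,-1,0,0,0,0]
    - [0,-1,0,0,0,0]
    - [0,-1,0,0,0,0]

```text
time: 10.3
tool_pos: [0.5641, -0.0847, 0.0444]
tool_rot: [0.001, 0.993, 0.117, -0.0]
contact_force: [1.1, -5.0, -1.0]
gripper_width: 0.269
grasp_force: 59.3
```

```bash
python3 fl.py
```

```text
t 10.3 pos [ 0.5641 -0.0847  0.0444] yaw 103.42 z [ 0.    -0.001 -1.   ] F [ 1.06 -4.96 -1.02] w 0.2686400387653462 59.33598518371582
tip x 76.8 y 1.8  push 5.1
[(np.float64(469.99), np.float64(238.11), 629)]
```

play_rows:
  commands:
    - [0,-1,0,0,0,0]
    - [0,-1,0,0,0,0]
    - [0,0,0,0,0,0]

```text
time: 10.6
tool_pos: [0.5637, -0.0826, 0.0444]
tool_rot: [0.0, 0.993, 0.117, -0.0]
contact_force: [1.8, -5.8, -0.7]
gripper_width: 0.276
grasp_force: 59.3
```

play_rows:
  commands:
    - [0,-0.5,0,0,0,0]
    - [0,-0.5,0,0,0,0]
    - [0,0,0,0,0,0]

```text
time: 10.85
tool_pos: [0.5636, -0.082, 0.0446]
tool_rot: [0.001, 0.993, 0.117, 0.0]
contact_force: [1.4, -5.6, -0.4]
gripper_width: 0.275
grasp_force: 59.3
```

```bash
python3 fl.py
```

```text
t 10.85 pos [ 0.5636 -0.082   0.0446] yaw 103.43 z [ 0.    -0.001 -1.   ] F [ 1.4  -5.61 -0.36] w 0.27489004325021404 59.335845708847046
tip x 79.5 y 1.7  push 5.8
[(np.float64(471.27), np.float64(238.54), 643)]
```

play_rows:
  commands:
    - [0,-0.5,0,0,0,0]
    - [0,-0.5,0,0,0,0]
    - [0,0,0,0,0,0]

```text
time: 11.15
tool_pos: [0.5636, -0.0816, 0.0448]
tool_rot: [0.001, 0.993, 0.117, 0.0]
contact_force: [0.9, -7.4, 0.6]
gripper_width: 0.274
grasp_force: 59.4
```

play_rows:
  commands:
    - [0,-0.5,0,0,0,0]
    - [0,0,0,0,0,0]

```text
time: 11.32
tool_pos: [0.5636, -0.0814, 0.0449]
tool_rot: [0.002, 0.993, 0.117, 0.0]
contact_force: [2.3, -8.5, 0.3]
gripper_width: 0.274
grasp_force: 59.4
```

play_rows:
  commands:
    - [0,-0.7,0,0,0,0]
    - [0,-0.7,0,0,0,0]
    - [0,0,0,0,0,0]

```text
time: 11.57
tool_pos: [0.5636, -0.0807, 0.0453]
tool_rot: [0.003, 0.993, 0.117, 0.001]
contact_force: [2.9, -9.7, 0.8]
gripper_width: 0.27
grasp_force: 59.5
```

```bash
python3 fl.py
```

```text
t 11.5667 pos [ 0.5636 -0.0807  0.0453] yaw 103.47 z [ 0.002 -0.005 -1.   ] F [ 2.92 -9.71  0.79] w 0.26973921789991173 59.48811113834381
tip x 80.8 y 1.3  push 10.1
[(np.float64(471.75), np.float64(238.82), 640)]
```

play_rows:
  commands:
    - [0,-1,0,0,0,0]
    - [0,-0.8,0,0,0,0]
    - [0,-0.7,0,0,0,0]
    - [0,0,0,0,0,0]

```text
time: 11.95
tool_pos: [0.5637, -0.0796, 0.0459]
tool_rot: [0.004, 0.993, 0.118, 0.001]
contact_force: [2.1, -14.0, 0.2]
gripper_width: 0.274
grasp_force: 59.7
```

play_rows:
  commands:
    - [0,-0.4,0,0,0,0]
    - [0,0,0,0,0,0]

```text
time: 12.12
tool_pos: [0.5637, -0.0795, 0.0461]
tool_rot: [0.004, 0.993, 0.118, 0.001]
contact_force: [1.7, -16.1, 1.1]
gripper_width: 0.274
grasp_force: 59.7
```

play_rows:
  commands:
    - [0,0,0,0,0,0]
    - [0,0,0,0,0,0]

```text
time: 12.28
tool_pos: [0.5637, -0.0795, 0.046]
tool_rot: [0.004, 0.993, 0.118, 0.001]
contact_force: [2.0, -15.9, 1.1]
gripper_width: 0.274
grasp_force: 59.7
```

play_rows:
  commands:
    - [0,0,0,0,0,0]
    - [0,0,0,0,0,0]

```text
time: 12.45
tool_pos: [0.5637, -0.0795, 0.046]
tool_rot: [0.004, 0.993, 0.118, 0.001]
contact_force: [3.1, -15.4, 1.9]
gripper_width: 0.277
grasp_force: 59.7
```

```bash
python3 fl.py
```

```text
t 12.45 pos [ 0.5637 -0.0795  0.046 ] yaw 103.5 z [ 0.004 -0.008 -1.   ] F [  3.07 -15.37   1.92] w 0.27702799780358384 59.72520053386688
tip x 81.9 y 1.0  push 15.7
[(np.float64(472.28), np.float64(238.9), 652)]
```

play_rows:
  commands:
    - [0,0,0,0,0,0]
    - [0,3,0,0,0,0]
    - [0,5,0,0,0,0]
    - [0,5,0,0,0,0]
    - [0,5,0,0,0,0]

```text
time: 12.92
tool_pos: [0.5655, -0.0926, 0.0436]
tool_rot: [-0.001, 0.993, 0.117, -0.001]
contact_force: [-0.4, -0.7, -2.0]
gripper_width: 0.273
grasp_force: 59.7
```

```bash
python3 fl.py;python3 -c "
from h import *
d=load('scene');e=np.array([-.2317,.9728,0]);p=np.array([.5373,.0356,.045])+e*.13
print(np.subtract(proj(d,p+e*.01),proj(d,p)))"
```

```text
t 12.9167 pos [ 0.5655 -0.0926  0.0436] yaw 103.41 z [-0.002  0.002 -1.   ] F [-0.45 -0.67 -1.99] w 0.2727681483403243 59.68303978443146
tip x 68.7 y 2.3  push 0.5
[(np.float64(471.43), np.float64(238.62), 634)]
[4.65053563 1.4455747 ]
```

The flag is staying back about 8.6 mm, so the tablet is home and held. Next I withdraw the stick.

play_rows:
  commands:
    - [0,10,0,0,0,0]
    - [0,15,0,0,0,0]
    - [0,15,0,0,0,0]
    - [0,15,0,0,0,0]
    - [0,15,0,0,0,0]

```text
time: 13.38
tool_pos: [0.5829, -0.1633, 0.0444]
tool_rot: [0.0, 0.993, 0.116, 0.0]
contact_force: [-0.6, -0.0, -0.9]
gripper_width: 0.273
grasp_force: 59.8
```

play_rows:
  commands:
    - [0,15,0,0,0,0]
    - [0,20,0,0,0,0]
    - [0,20,0,0,0,0]
    - [0,20,0,0,0,0]
    - [0,20,0,0,0,0]

```text
time: 13.8
tool_pos: [0.6047, -0.256, 0.0442]
tool_rot: [-0.0, 0.993, 0.116, 0.0]
contact_force: [0.7, -0.1, -1.1]
gripper_width: 0.273
grasp_force: 59.8
```

play_rows:
  commands:
    - [0,20,0,0,0,0]
    - [0,20,0,0,0,0]
    - [0,10,0,0,0,0]
    - [0,0,0,0,0,0]
    - [0,0,0,0,0,0]

```text
time: 14.22
tool_pos: [0.6158, -0.3029, 0.044]
tool_rot: [-0.0, 0.993, 0.116, -0.0]
contact_force: [-0.2, 0.7, -0.4]
gripper_width: 0.272
grasp_force: 59.8
```

```bash
python3 fl.py
```

```text
t 14.2167 pos [ 0.6158 -0.3029  0.044 ] yaw 103.33 z [-0.     0.001 -1.   ] F [-0.25  0.67 -0.41] w 0.2721328405928862 59.75257873535156
tip x -147.5 y 2.1  push -0.7
[(np.float64(471.45), np.float64(238.58), 591)]
```

play_rows:
  commands:
    - [0,0,4,0,0,0]
    - [0,0,2,0,0,0]
    - [0,0,1,0,0,0]
    - [0,0,1,0,0,0]
    - [0,0,0,0,0,0]

```text
time: 14.68
tool_pos: [0.6158, -0.3018, 0.0359]
tool_rot: [-0.0, 0.993, 0.117, -0.0]
contact_force: [0.7, -0.5, -2.5]
gripper_width: 0.276
grasp_force: 59.8
```

play_rows:
  commands:
    - [0,0,1,0,0,0]
    - [0,0,0.5,0,0,0]
    - [0,0,0,0,0,0]

```text
time: 14.93
tool_pos: [0.616, -0.3023, 0.0348]
tool_rot: [-0.0, 0.993, 0.117, -0.0]
contact_force: [0.4, -0.8, -1.5]
gripper_width: 0.275
grasp_force: 59.8
```

play_rows:
  commands:
    - [0,0,0.5,0,0,0]
    - [0,0,0.5,0,0,0]
    - [0,0,0,0,0,0]

```text
time: 15.18
tool_pos: [0.616, -0.3024, 0.0337]
tool_rot: [-0.0, 0.993, 0.117, -0.0]
contact_force: [0.2, 0.1, -0.9]
gripper_width: 0.275
grasp_force: 59.8
```

play_rows:
  commands:
    - [0,0,0.5,0,0,0]
    - [0,0,0,0,0,0]
    - [0,0,0,0,0,0]

```text
time: 15.43
tool_pos: [0.6161, -0.3025, 0.0337]
tool_rot: [0.0, 0.993, 0.117, 0.0]
contact_force: [-1.0, 1.3, 1.4]
gripper_width: 0.27
grasp_force: 60.0
```

play_rows:
  commands:
    - [0,0,0.5,0,0,0]
    - [0,0,0,0,0,0]
    - [0,0,0,0,0,0]

```text
time: 15.68
tool_pos: [0.6161, -0.3025, 0.0336]
tool_rot: [0.0, 0.993, 0.117, -0.0]
contact_force: [-3.8, 3.0, 5.0]
gripper_width: 0.27
grasp_force: 60.5
```

Contact is firm and gentle at z 0.0336, the same height as the original grasp. Now I release in small openings and retreat straight up.

play_rows:
  commands:
    - [0,0,-0.5,0,0,0]
    - [0,0,0,0,0,0]
    - [0,0,0,0,0,0]
    - [0,0,0,0,0,0]
    - [0,0,0,0,0,0]
  hand: 60

```text
time: 16.1
tool_pos: [0.616, -0.3023, 0.033]
tool_rot: [-0.0, 0.993, 0.117, -0.0]
contact_force: [0.3, 0.8, 0.4]
gripper_width: 0.699
grasp_force: 0.0
```

play_rows:
  commands:
    - [0,0,0,0,0,0]
    - [0,0,0,0,0,0]
    - [0,0,-10,0,0,0]
    - [0,0,-20,0,0,0]
    - [0,0,-30,0,0,0]

```text
time: 16.52
tool_pos: [0.614, -0.3012, 0.0909]
tool_rot: [-0.002, 0.993, 0.117, -0.003]
contact_force: [0.7, 0.0, -1.1]
gripper_width: 0.706
grasp_force: 0.0
```

play_rows:
  commands:
    - [0,0,-30,0,0,0]
    - [0,0,-30,0,0,0]
    - [0,0,-30,0,0,0]
    - [0,0,0,0,0,0]
    - [0,0,0,0,0,0]

```text
time: 16.93
tool_pos: [0.6176, -0.3034, 0.1879]
tool_rot: [0.002, 0.993, 0.117, 0.003]
contact_force: [-0.8, 1.0, -0.1]
gripper_width: 0.698
grasp_force: 0.0
```

play_rows:
  commands:
    - [0,30,0,0,0,0]
    - [0,30,0,0,0,0]
    - [0,30,0,0,0,0]
    - [0,30,0,0,0,0]
    - [0,0,0,0,0,0]

```text
time: 17.35
tool_pos: [0.6429, -0.4235, 0.1808]
tool_rot: [0.0, 0.993, 0.115, -0.001]
contact_force: [0.3, 0.3, -0.5]
gripper_width: 0.703
grasp_force: 0.0
```

```bash
python3 fl.py
python3 - <<'E'
from h import *
s0=load('scene')if 0 else cv2.imread('pics/scene0.png').astype(int)
grab('scene','s9.png');grab('top','t9.png')
a=cv2.imread('pics/s9.png').astype(int)
for n,(x,y,w,h) in dict(mug=(298,230,52,62),jar=(478,180,30,45),tub=(385,295,72,68)).items():
    print(n,np.abs(a-s0)[y:y+h,x:x+w].mean().round(2))
# stick position in scene: expected handle top & tip vs wood colour
d=load('scene');im=d['image'].astype(int)
e=np.array([-.2317,.9728]);o=np.array([.616,-.3025])
for X in [(*o,.06),(*(o+e*.03),.014),(*(o+e*.1),.014),(*(o+e*.19),.014),(*(o+e*.21),.014)]:
    u,v=proj(d,X);print(round(u),round(v),im[round(v),round(u)])
E
```

```text
t 17.35 pos [ 0.6429 -0.4235  0.1808] yaw 103.18 z [-0.002 -0.001 -1.   ] F [ 0.33  0.26 -0.48] w 0.7031415511461541 0.0
tip x -271.1 y 3.7  push -0.2
[(np.float64(471.5), np.float64(238.45), 559)]
mug 2.06
jar 7.59
tub 2.39
280 175 [154 112  73]
292 193 [116  96  69]
317 201 [127 106  76]
350 212 [185 157 115]
358 214 [135 135 127]
```

```bash
python3 -c "
from plant import manip
print(manip.job_done())"
```

```text
the job is handed in; nothing more can be done
None
```

I handed the job in at about 17.5 s. The tablet is home against the stop with the flag held back about 8.6 mm, after about half a second of pressing at 14–16 N, and the stick lies flat about 60 mm clear of the dispenser. The before/after picture check showed no sign of the mug or tub moving; the jar's area changed a little more, which I put down to the arm's shadow.

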